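# Gauge the next face of a burner housing

## Robot

A 6-joint arm with a two-finger parallel gripper is mounted at the origin on the work surface. World frame = base frame: x ahead of the robot, y to its left, z up, the work surface at z = 0. Lengths are in mm, angles in rad, forces in N, time in s.
With the tool pointing down it reaches from about 350 to 950 mm from the base axis. Payload 17.4 kg.
Tool frame: the origin (TCP) lies midway between the tips of the shut fingers; the grasp point (between the pads) lies 19 mm behind it; y points along the fingers, x is the direction in which the jaws open and shut, and the axes are right-handed (so a half turn about y gives the same grasp; the last joint's range is limited). The gripper opens to 93 mm and grips with 3 to 60 N. Pads are 15 mm wide; open, the fingers measure 128 mm over their backs; the gripper's body (75 mm by 188 mm) begins 65 mm behind the grasp point.
Start: joints at [1.128, 0.116, 1.442, -0, 1.584, -0.038], TCP at [265.847, 620.45, 218.646] pointing down, gripper open.
Joint ranges: [-2.83, 2.83], [-0.83, 2.19], [0.07, 2.5], [-1.14, 4.28], [0.01, 3], [-2.97, 2.97]. Speed limits (rad/s): [1.89, 1.89, 2.22, 3.14, 3.14, 3.14].

## Interface

Orientations are given as a rotation vector (axis times angle).
In Python, from bench import arm gives the robot as it stands. The module is installed in compiled form; this text tells all that it offers.
- The arm moves only by the tool send_rows, never from a script. Its argument "plan" is a list that holds one entry, the list of rows, each a list of 6 numbers: the shift along the tool's x, y, z in mm, then the turn, a rotation vector about the tool's x, y, z in degrees. A call has 1 to 8 rows; each row is the pose to reach, as a shift and turn from the pose commanded when the call began, along the tool's axes at that moment; what a row does not reach only later rows make up. A row lasts 1/8 s, in which the tool goes at most 62.5 mm and 10.7 degrees, less where a joint would pass 70% of its speed; a pose out of reach is approached as far as the arm can. A call with a gripper value outside its range is refused whole. "gripper" is the closure, from -1 (fully open) to 1 (shut), set as the call begins (left out, the last holds). The fingers move at their own pace and stop on an object; the grip force is fixed at half the most. Time passes only in rows, so rows that repeat a pose let the fingers close. It gives the time, the measured TCP pose, the force and the opening at its end, in the units of the state.
- arm.state(): the state, without advancing time (a new reading comes with each control period).
- arm.snapshot(name): name is "scene" or "top" or "wrist"; returns a dict with "image" (480x640x3 uint8, blue, green, red), "camera_matrix" (3x3 intrinsics, pixels), "dist_coeffs" ([k1, k2, p1, p2, k3] as OpenCV has them; the pictures are not rectified), "view" (4x4, takes a point from world to camera coordinates). Camera axes: x right, y down, z forward; pixel columns grow to the right and rows downward; lengths in mm; the calibration is good to about 2 mm. A picture is of the moment at which its call begins. There is no depth.
- arm.sign_off(): hands the job in, once; it reports no verdict.
Trained networks look in a picture, given as the dict that the camera call returned (one of the last four; its "shot" number tells which), for a name from the list of things; names that differ only in an ending like _2 or _b are one class to them, and where a whole thing is asked for, a point or a joint stands for the part that bears it (a point fixed in the world has none). Each returns a list of dicts, best first, with "p" (0 to 1); they miss things now and then, are a little off and sometimes report something else, mostly with a low value. They report only what shows in the picture. A call takes as long as a camera call.
- arm.spot_in(picture, target): "box" ([left, top, width, height] in pixels, round what is visible of it).
- arm.spot_point(picture, target): "xy" ([column, row] in pixels: a listed point, or the origin of a listed thing).
The state is a dict: "t": time; "joint_positions": joint angles; "dq": joint speeds; "joint_efforts": joint torques, N m; "position": TCP position; "tcp_rot": TCP orientation; "ft_force": force on the tool from outside, world axes, zero at the start; "ft_torque": the same for the moment, N m; "opening": finger opening in mm.
Only numpy, scipy, OpenCV 4.12 (cv2) and the standard library are available. Lean on these libraries where they do the work, as an engineer would, in place of code of your own. Each camera call takes 0.05 s, during which the arm holds its last target.

## Task

The gauge bar of the jig is closed on one side of the burner housing; check the next side. Guide the ring-topped lever back through its zigzag gate to draw the bar fully back, push the turntable by its post a quarter turn counter-clockwise against its stop, then guide the lever forward through the gate again and fully into its closed pocket, so that the pad bears on the new face. Turn the table only while the bar is fully back, keep the housing down in its nest, leave the other things alone, and let go of everything at the end.

Things in the scene. Friction and masses are not known exactly. Their poses are not given: they have to be found in the camera images.
- jig: the gauging jig, fixed to the bench: dark steel base plate 220 x 410 x 12 mm. Origin: centre of the plate's underside, on the bench. Its x axis runs across the plate (roughly away from the robot), its y axis along it: turntable at the -y end, gated lever at the +y end. All jig positions below are in this frame.
- carriage (a joint): how far the lever, its carriage and the gauge bar have been advanced, in m: 0 = fully back, 0.08 = fully forward; it advances along the jig's -y, towards the turntable. Runs at x = 0; the lever's pivot is at y = 0.16 - carriage, 45 mm above the bench. Slides with about 3 N of friction and stays where it is left.
- lever (a joint): sideways lean of the lever, in rad: 0 upright, positive leaning to the jig's +x, travel -0.24 to +0.24; hinged about the jig's y axis, light friction, stays where it is left. It starts closed: carriage 0.08, lean about +0.2, in the pocket (see gate). Fully back is carriage 0 with lean +0.24; there the gate holds it on the +x side.
- gate (a point): middle of the gate plate (130 mm along the jig's y, 90 mm across, 6 mm thick), on its top face 106 mm above the bench, jig x 0, y 0.12. Its 18 mm zigzag slot, from the back: lane on the +x side, carriage 0 to 0.04; crossing to the -x side at 0.04 (free 0.037 to 0.043); lane on the -x side, 0.04 to 0.08; crossing back to +x at 0.08 (free above 0.077), ending in the closed pocket.
- pocket (a point): middle of the closed pocket, on the gate's top face: in the jig's frame x +0.014, y 0.08. The slot's walls stop the lever, so pushing it along a lane until it stops brings it level with the next crossing, and pushing it across until it stops brings it into the next lane (lean about +0.24 or -0.24) or fully into the pocket.
- ring (a point): centre of the lever's grip: a level open ring of 10 mm black bar, 52 mm inside, 72 mm outside diameter, on three thin stays that meet 46 mm below it. Shut fingers let 20 mm down into the ring (30 mm at most) can push the lever any way; the bar can also be pinched. 130 mm above the pivot along the lever: about 175 mm above the bench, 31 mm sideways at full lean.
- turntable (a joint): angle of the turntable in rad: 0 at the start, pi/2 at its end stop after a quarter turn counter-clockwise seen from above. Stiff (about 0.15 N m, some 1.6 N at the post) and stays where it is left.
- table_axis (a point): fixed point on the turntable's upright axis at the height of its top face, 40 mm above the bench; in the jig's frame x 0, y -0.10. The turntable disc is 130 mm across.
- post (a point): top centre of the upright steel post (14 mm diameter, 92 mm from the turntable's axis, from 28 to 115 mm above the bench) on the turntable's spoke, for pushing it round with the fingertips, best by its top 25 mm. At angle 0 it stands on the jig's -x side of the axis, at a quarter turn on the -y side.
- housing: loose square sheet-steel burner housing, 80 x 80 x 50 mm, open on top, about 0.5 kg, brass stub on its own -y side. Origin: centre of its underside. Sits on the turntable between four 8 mm lugs with 1 mm of play and turns with it; top 90 mm above the bench. At the start its axes are parallel to the jig's and its +y face is against the pad; after the turn its +x face meets the pad.
- gauge_pad: black sprung gauge pad, 60 mm wide, 28 mm high, 10 mm thick, on the front end of the bar, 65 mm above the bench; origin: centre of its front face, the one turned to the housing. With the lever in the closed pocket it is pressed back about 6 mm and bears on the housing with about 2.4 N; fully back it stands 74 mm clear of the face.
- burner_cap: bystander, leave alone: dark steel burner cap, 72 mm across, 16 mm high..
- burner_ring: bystander, leave alone: aluminium burner ring, 48 mm across, 14 mm high, on the jig's base plate beside the gate..
- hob_knob: bystander, leave alone: black hob control knob, 38 mm across, 26 mm high, on the jig's base plate..
- screwdriver: bystander, leave alone: screwdriver with a black handle, about 200 mm long, lying on the bench..
- grease_can: bystander, leave alone: steel can, 56 mm across, 90 mm high..
- spacer: bystander, leave alone: wooden spacer 50 x 30 x 20 mm..

How it is judged:
By the outcome, as a careful person would: the job done as asked, in the order asked, and still so for the second after the job is handed in, with the robot touching nothing.
It also fails if it takes over 56 s, if anything falls off the work surface, if the arm or the gripper's body presses on something with over 40 N, if the wrist force passes 120 N, or if a joint passes its speed limit or range.

## Working session

There is one attempt and no reset: what is moved stays moved. The work goes in short steps, Python scripts to look and compute and a tool call to move; the robot and the scene stay as the last step left them, time stands still between calls to the robot, and variables do not carry over. Pictures are saved under pics/ and viewed, and the job is handed in when it is done.

Besides the shell and the picture viewer there is one more tool, called after "Emit:" as name(argument=value, ...) on one line, values as JSON. send_rows: Moves the arm, as the interface text tells. Its arguments: {"type":"object","properties":{"plan":{"type":"array","items":{"type":"array","items":{"type":"array","items":{"type":"number"}}}},"gripper":{"type":"number"}},"required":["plan"]}

```bash
mkdir -p pics
cat > h.py <<'E'
import numpy as np, cv2
from bench import arm
from scipy.spatial.transform import Rotation as R
def ray(p,uv):
    K=np.array(p["camera_matrix"]);d=np.array(p["dist_coeffs"]);V=np.array(p["view"])
    n=cv2.undistortPoints(np.array([[uv]],float),K,d)[0,0]
    Rw=V[:3,:3].T;o=-Rw@V[:3,3];return o,Rw@np.array([n[0],n[1],1])
def atz(p,uv,z):
    o,d=ray(p,uv);return o+d*(z-o[2])/d[2]
def proj(p,X):
    V=np.array(p["view"]);r=cv2.Rodrigues(V[:3,:3])[0]
    return cv2.projectPoints(np.array(X,float).reshape(-1,1,3),r,V[:3,3],np.array(p["camera_matrix"]),np.array(p["dist_coeffs"]))[0][:,0]
E
python3 - <<'E'
from h import *
s=arm.state();print({k:np.round(v,3) for k,v in s.items()})
Z={"ring":175,"post":115,"table_axis":40,"pocket":106,"gate":106,"housing":40,"gauge_pad":65,"jig":0}
for n in ["scene","top","wrist"]:
    p=arm.snapshot(n);cv2.imwrite(f"pics/{n}0.png",p["image"])
    V=np.array(p["view"]);print(n,"cam at",np.round(-V[:3,:3].T@V[:3,3]))
    for t in Z:
        r=arm.spot_point(p,t)[:2]
        print(n,t,[(np.round(q["xy"]),round(q["p"],2),np.round(atz(p,q["xy"],Z[t]))) for q in r])
E
```

```text
{'t': np.float64(0.0), 'joint_positions': array([ 1.128,  0.116,  1.442,  0.   ,  1.584, -0.038]), 'dq': array([-0.   ,  0.001,  0.001, -0.001,  0.001, -0.   ]), 'joint_efforts': array([ 6.0000e-03, -7.2123e+01, -6.2263e+01,  7.8000e-02,  2.4000e-02,
       -0.0000e+00]), 'position': array([265.742, 620.24 , 217.868]), 'tcp_rot': array([-1.375, -0.905,  0.907]), 'ft_force': array([0.359, 0.796, 1.299]), 'ft_torque': array([-0.05 , -0.004,  0.022]), 'opening': np.float64(92.857)}
scene cam at [1337. -671.  818.]
scene ring [(array([404., 237.]), 0.79, array([630.,  91., 175.])), (array([174., 387.]), 0.42, array([ 704., -452.,  175.]))]
scene post [(array([297., 261.]), 0.86, array([486., -72., 115.])), (array([399., 261.]), 0.65, array([621.,  87., 115.]))]
scene table_axis [(array([320., 313.]), 0.72, array([576., -85.,  40.]))]
scene pocket [(array([400., 263.]), 0.57, array([620.,  93., 106.]))]
scene gate [(array([407., 253.]), 0.77, array([603., 130., 106.]))]
scene housing [(array([319., 317.]), 0.56, array([585., -94.,  40.]))]
scene gauge_pad [(array([338., 296.]), 0.6, array
[... 230 characters left out ...]
., 175.]))]
top post [(array([342., 243.]), 0.87, array([477., -77., 115.]))]
top table_axis [(array([159., 254.]), 0.66, array([468., 381.,  40.]))]
top pocket [(array([272., 188.]), 0.6, array([616.,  89., 106.]))]
top gate [(array([253., 194.]), 0.71, array([602., 135., 106.]))]
top housing [(array([339., 212.]), 0.94, array([569., -77.,  40.]))]
top gauge_pad [(array([328., 207.]), 0.58, array([576., -47.,  65.])), (array([272., 192.]), 0.36, array([618.,  94.,  65.]))]
top jig [(array([256., 198.]), 0.61, array([618., 140.,   0.]))]
wrist cam at [198. 649. 385.]
wrist ring []
wrist post []
wrist table_axis []
wrist pocket []
wrist gate []
wrist housing []
wrist gauge_pad []
wrist jig []
```

View pics/scene0.png

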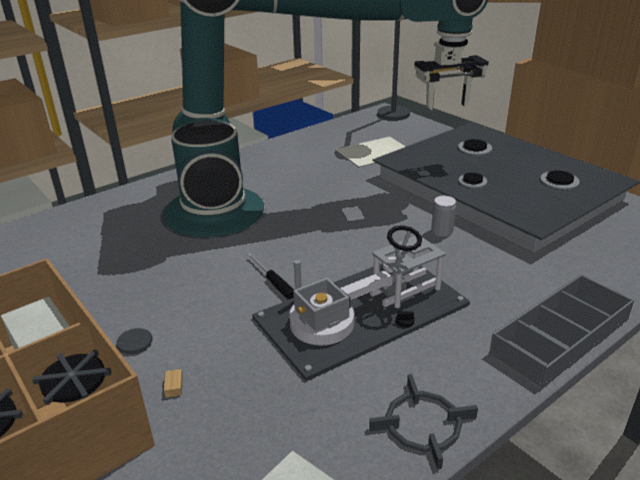

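View pics/top0.png

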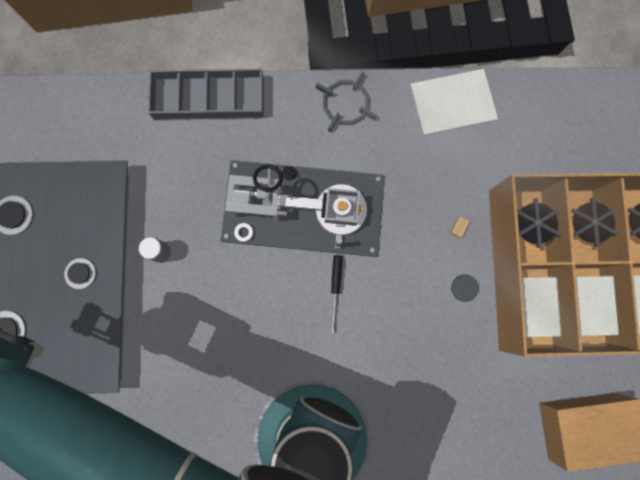

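Run:
```python
from h import *
s=arm.state();print(np.round(R.from_rotvec(s["tcp_rot"]).as_matrix(),3))
p=arm.snapshot("top");im=p["image"][130:290,200:400];cv2.imwrite("pics/topz.png",cv2.resize(im,None,fx=4,fy=3.75,interpolation=cv2.INTER_CUBIC))
```

```text
[[ 0.394 -0.    -0.919]
 [ 0.919 -0.     0.394]
 [-0.    -1.     0.   ]]
```

View pics/topz.png

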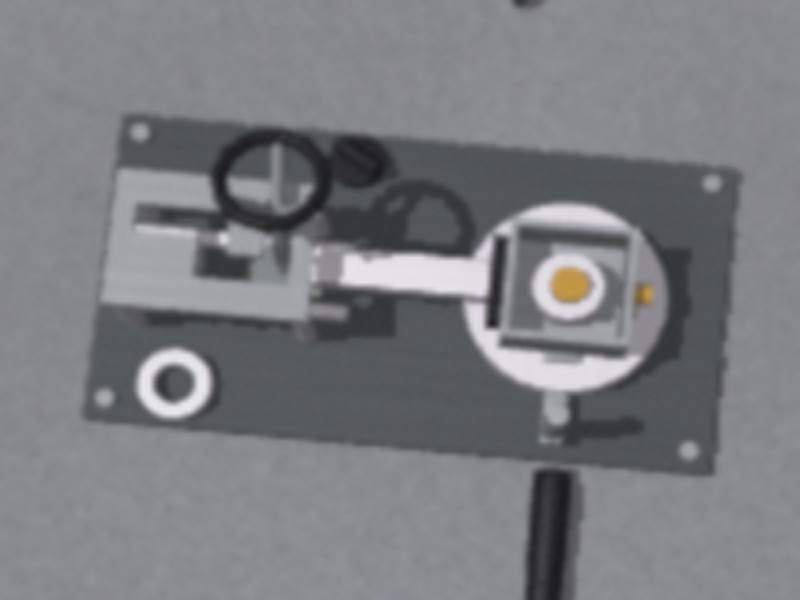

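```bash
cat >> h.py <<'E'
def fitjig(P,W):
    # P jig xy , W world xy -> theta,t
    Pc=P-P.mean(0);Wc=W-W.mean(0);H=Pc.T@Wc
    th=np.arctan2(H[0,1]-H[1,0],H[0,0]+H[1,1]);c,s=np.cos(th),np.sin(th);Rm=np.array([[c,-s],[s,c]])
    return th,W.mean(0)-Rm@P.mean(0),Rm
E
python3 - <<'E'
from h import *
p=arm.snapshot("top")
z=np.array([[124,115],[741,170],[713,474],[83,420]],float)
uv=z/[4,3.75]+[200,130]-0.4
W=np.array([atz(p,u,12)[:2] for u in uv]);print(W)
P=np.array([[110,205],[110,-205],[-110,-205],[-110,205]],float)
th,t,Rm=fitjig(P,W);print(th,t,W-(P@Rm.T+t))
J=lambda x,y:np.round(Rm@[x,y]+t,1)
for n,a in dict(ring=(26,80),post=(-92,-100),axis=(0,-100),pocket=(14,80),gate=(0,120)).items(): print(n,J(*a))
rz=(270/4+200,180/3.75+130);print(atz(p,rz,172))
pz=(558/4+200,405/3.75+130);print(atz(p,pz,115))
# scene check
q=arm.snapshot("scene");im=q["image"].copy()
def pr(x,y,z): return proj(q,[*J(x,y),z])[0]
for a in [(110,205,12),(110,-205,12),(-110,-205,12),(-110,205,12),(-92,-100,115),(26,80,172),(0,-100,40)]:
    u=pr(*a);cv2.circle(im,tuple(int(round(v*8)) for v in u),16,(0,0,255),-1,shift=3)
cv2.imwrite("pics/sc1.png",cv2.resize(im[200:390,230:490],None,fx=3,fy=3,interpolation=cv2.INTER_CUBIC))
E
```

```text
[[ 717.94524509  207.57443282]
 [ 671.98499917 -201.38375916]
 [ 456.43423594 -176.01980567]
 [ 499.97405645  232.07519768]]
-0.11030545778499498 [586.58463416  15.56151642] [[-0.53765716  0.36780983]
 [-1.36432108 -1.08214938]
 [ 1.74786986  0.06378449]
 [ 0.15410837  0.65055507]]
ring [621.2  92.2]
post [484.1 -73.7]
axis [575.6 -83.8]
pocket [609.3  93.5]
gate [599.8 134.8]
[624.85008289  93.72843822 172.        ]
[490.26050854 -72.76124752 115.        ]
```

View pics/sc1.png

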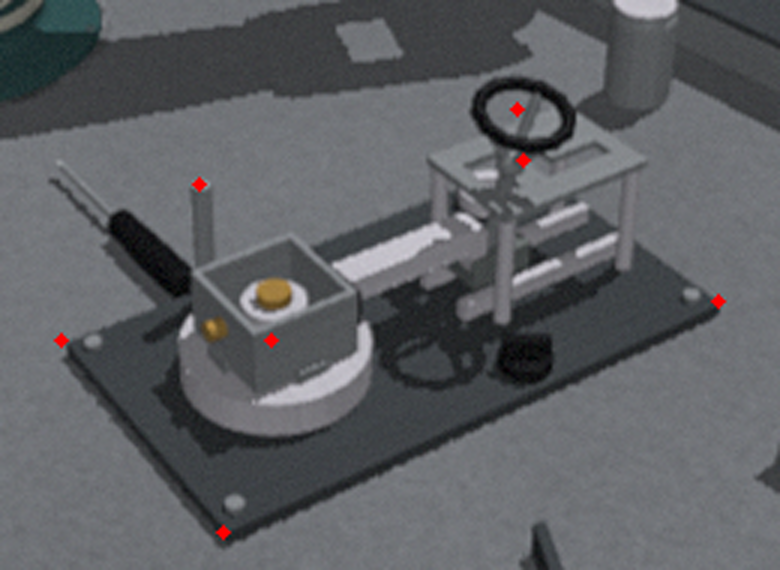

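Emit:
send_rows(plan=[[[-43,0,-67,0,-2.5,0],[-86,0,-134,0,-5,0],[-129,0,-201,0,-7.5,0],[-172,0,-268,0,-10,0],[-215,0,-335,0,-12,0],[-258,0,-402,0,-14,0],[-301,0,-469,0,-16,0],[-344,0,-536,0,-16.9,0]]], gripper=1)

```text
t: 2.5
position: [547.1, 204.6, 219.0]
tcp_rot: [-1.259, -1.129, 1.128]
ft_force: [1.0, 0.6, 0.1]
opening: 17.4
```

Emit:
send_rows(plan=[[[0,0,0,0,0,0],[0,0,0,0,0,0]]])

```text
t: 2.75
position: [546.2, 206.5, 218.6]
tcp_rot: [-1.259, -1.127, 1.127]
ft_force: [-0.2, 0.5, 0.3]
opening: 0.9
```

```bash
cat >> h.py <<'E'
th=-0.1103;t0=np.array([586.6,15.6]);Rj=np.array([[np.cos(th),-np.sin(th)],[np.sin(th),np.cos(th)]])
def st():
    s=arm.state();M=R.from_rotvec(s["tcp_rot"]).as_matrix();pos=np.array(s["position"])
    j=Rj.T@(pos[:2]-t0);f=np.array(s["ft_force"]);fj=Rj.T@f[:2]
    print("t",round(s["t"],2),"jig xyz",np.round([*j,pos[2]],1),"yaw in jig deg",round(np.degrees(np.arctan2(M[1,0],M[0,0])-th),1),"tilt",np.round(M[:,1],3),"F jig",np.round([*fj,f[2]],1),"open",round(s["opening"],1),"world",np.round(pos,1))
E
python3 - <<'E'
from h import *
st()
p=arm.snapshot("wrist");cv2.imwrite("pics/w1.png",p["image"])
print(arm.spot_point(p,"ring")[:2])
p=arm.snapshot("top");cv2.imwrite("pics/t1.png",cv2.resize(p["image"][100:300,180:420],None,fx=3,fy=3))
E
```

```text
t 2.75 jig xyz [-61.2 185.3 218.6] yaw in jig deg 90.0 tilt [-0.  0. -1.] F jig [-0.2  0.5  0.3] open 0.9 world [546.2 206.5 218.6]
[]
```

View pics/w1.png

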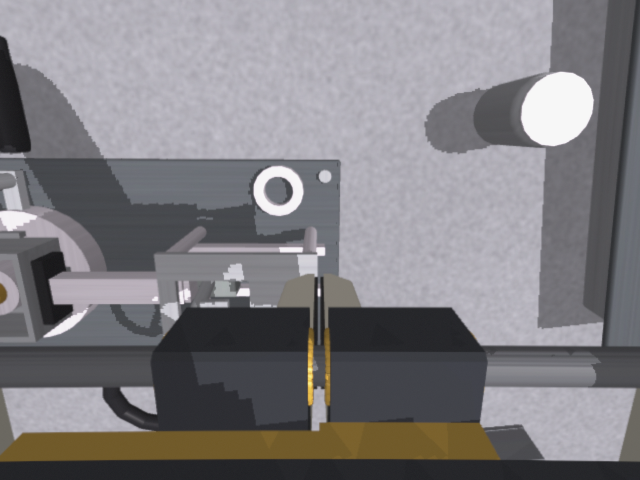

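Emit:
send_rows(plan=[[[-30,0,-25,0,0,0],[-65,0,-55,0,0,0],[-104,0,-88,0,0,0],[-104,0,-88,0,0,0]]])

```text
t: 3.4
position: [623.2, 92.2, 218.2]
tcp_rot: [-1.26, -1.126, 1.127]
ft_force: [-0.5, -0.4, 0.2]
opening: 0.3
```

```bash
cat >> h.py <<'E'
def J3(x,y,z): return np.array([*(Rj@[x,y]+t0),z])
E
python3 - <<'E'
from h import *
st()
p=arm.snapshot("wrist");im=p["image"].copy()
for z in (172,):
  c=[J3(27+36*np.cos(a),80+36*np.sin(a),z-0) for a in np.linspace(0,6.28,60)]
  for u in proj(p,c): cv2.circle(im,(int(u[0]),int(u[1])),1,(0,0,255),-1)
cv2.imwrite("pics/w2.png",im)
p=arm.snapshot("scene");im=p["image"][170:390,230:500].copy();cv2.imwrite("pics/s2.png",cv2.resize(im,None,fx=2.7,fy=2.7,interpolation=cv2.INTER_CUBIC))
E
```

```text
t 3.4 jig xyz [ 27.9  80.1 218.2] yaw in jig deg 89.9 tilt [-0. -0. -1.] F jig [-0.5 -0.4  0.2] open 0.3 world [623.2  92.2 218.2]
```

View pics/w2.png

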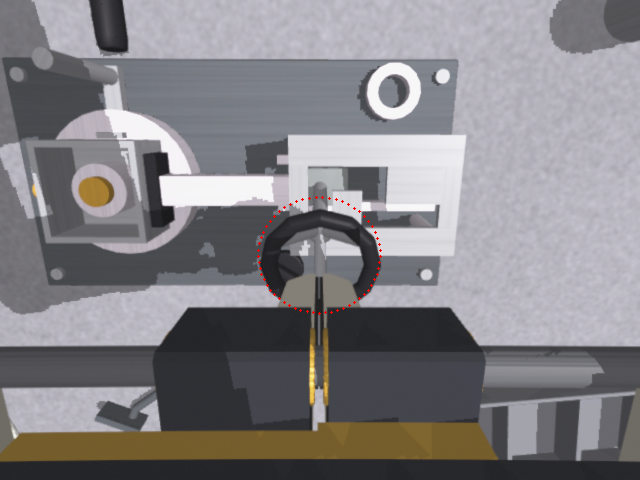

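View pics/s2.png

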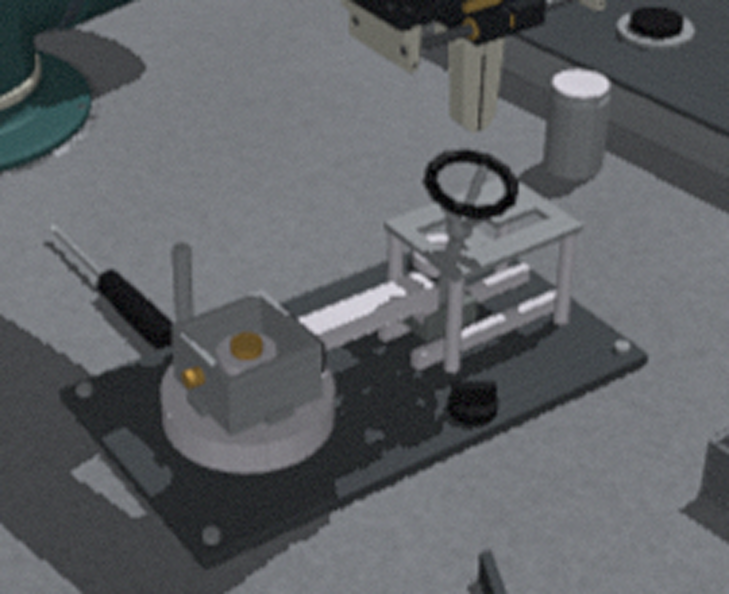

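Run:
```python
from h import *
p=arm.snapshot("wrist");im=cv2.resize(p["image"],None,fx=1,fy=1)
for le,c in ((0.2,(0,0,255)),(0.24,(0,255,0))):
  for r in (36,26):
    pts=[]
    for a in np.linspace(0,6.28,90):
      x,y=r*np.cos(a),r*np.sin(a)
      pts.append(J3(130*np.sin(le)+x*np.cos(le),80+y,45+130*np.cos(le)-x*np.sin(le)))
    for u in proj(p,pts): cv2.circle(im,(int(u[0]),int(u[1])),0,c,-1)
cv2.imwrite("pics/w3.png",cv2.resize(im[170:350,220:420],None,fx=3.3,fy=3.3,interpolation=cv2.INTER_NEAREST))
```

```text
(no output)
```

View pics/w3.png

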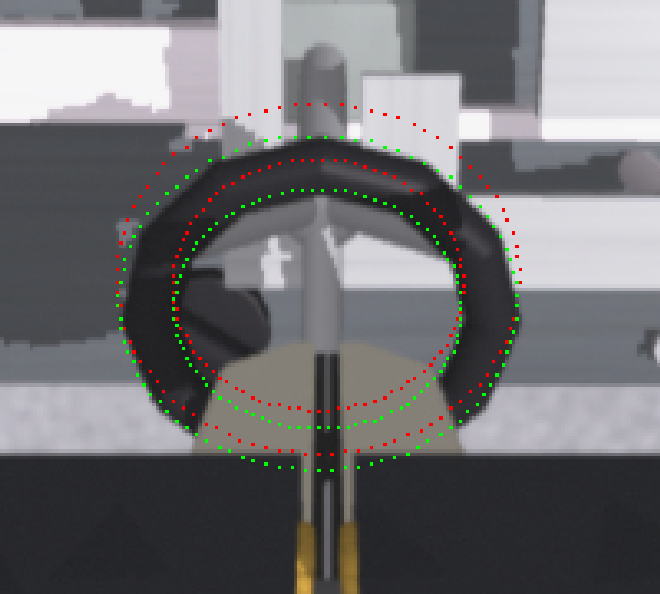

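Emit:
send_rows(plan=[[[0,15,-2.5,0,0,0],[0,32,-2.5,0,0,0],[0,48,-2.5,0,0,0],[0,58,-2.5,0,0,0],[0,66,-2.5,0,0,0],[0,66,-2.5,0,0,0]]])

```text
t: 4.3
position: [624.7, 93.1, 152.2]
tcp_rot: [-1.259, -1.127, 1.128]
ft_force: [0.3, -0.4, 0.1]
opening: 0.4
```

Run:
```python
from h import *
st()
p=arm.snapshot("scene");im=p["image"][170:390,230:500].copy();cv2.imwrite("pics/s3.png",cv2.resize(im,None,fx=2.7,fy=2.7,interpolation=cv2.INTER_CUBIC))
```

```text
t 4.3 jig xyz [ 29.3  81.3 152.2] yaw in jig deg 90.0 tilt [-0.001 -0.    -1.   ] F jig [ 0.3 -0.4  0.1] open 0.4 world [624.7  93.1 152.2]
```

View pics/s3.png

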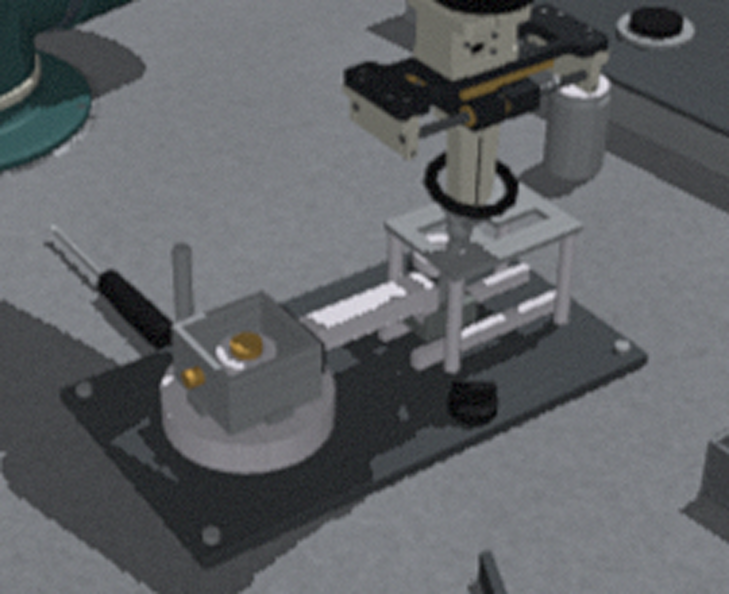

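Emit:
send_rows(plan=[[[0,0,10,0,0,0],[0,0,20,0,0,0],[0,0,30,0,0,0],[0,0,40,0,0,0],[0,0,50,0,0,0],[0,0,58,0,0,0],[0,0,65,0,0,0],[0,0,68,0,0,0]]])

```text
t: 5.35
position: [556.9, 100.7, 152.7]
tcp_rot: [-1.259, -1.128, 1.128]
ft_force: [1.2, -0.4, -0.7]
opening: 0.4
```

Run:
```python
from h import *
st()
```

```text
t 5.35 jig xyz [-38.9  81.3 152.7] yaw in jig deg 90.0 tilt [ 0.  0. -1.] F jig [ 1.2 -0.2 -0.7] open 0.4 world [556.9 100.7 152.7]
```

Emit:
send_rows(plan=[[[0,0,2,0,0,0],[0,0,4,0,0,0],[0,0,5,0,0,0],[0,0,5,0,0,0]]])

```text
t: 5.85
position: [554.0, 101.0, 152.9]
tcp_rot: [-1.262, -1.131, 1.126]
ft_force: [17.1, -2.8, -5.7]
opening: 0.5
```

Run:
```python
from h import *
st()
p=arm.snapshot("scene");im=p["image"][170:390,230:500].copy();cv2.imwrite("pics/s4.png",cv2.resize(im,None,fx=2.7,fy=2.7,interpolation=cv2.INTER_CUBIC))
```

```text
t 5.85 jig xyz [-41.8  81.3 152.9] yaw in jig deg 90.0 tilt [ 0.004 -0.    -1.   ] F jig [17.3 -0.9 -5.7] open 0.5 world [554.  101.  152.9]
```

View pics/s4.png

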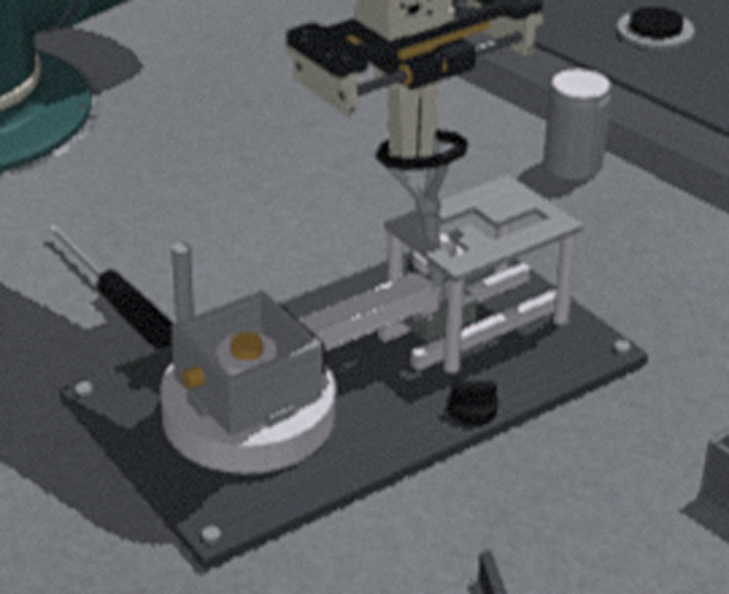

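Emit:
send_rows(plan=[[[0,0,-2.5,0,0,0],[8,0,-2.5,0,0,0],[16,0,-2.5,0,0,0],[24,0,-2.5,0,0,0],[32,0,-2.5,0,0,0],[39,0,-2.5,0,0,0],[44,0,-2.5,0,0,0],[44,0,-2.5,0,0,0]]])

```text
t: 6.9
position: [559.8, 144.7, 152.7]
tcp_rot: [-1.26, -1.128, 1.129]
ft_force: [3.5, -6.6, 0.9]
opening: 0.6
```

Run:
```python
from h import *
st()
```

```text
t 6.9 jig xyz [-40.9 125.3 152.7] yaw in jig deg 90.0 tilt [ 0.    -0.002 -1.   ] F jig [ 4.2 -6.2  0.9] open 0.6 world [559.8 144.7 152.7]
```

Emit:
send_rows(plan=[[[1.5,0,0,0,0,0],[3,0,0,0,0,0],[4,0,0,0,0,0],[4,0,0,0,0,0]]])

```text
t: 7.4
position: [560.6, 146.7, 152.7]
tcp_rot: [-1.264, -1.126, 1.13]
ft_force: [6.3, -21.7, 0.2]
opening: 0.8
```

Run:
```python
from h import *
st()
```

```text
t 7.4 jig xyz [-40.3 127.4 152.7] yaw in jig deg 90.0 tilt [ 0.001 -0.005 -1.   ] F jig [  8.7 -20.9   0.2] open 0.8 world [560.6 146.7 152.7]
```

Emit:
send_rows(plan=[[[-2,0,-5,0,0,0],[-2,0,-15,0,0,0],[-2,0,-26,0,0,0],[-2,0,-37,0,0,0],[-2,0,-48,0,0,0],[-2,0,-59,0,0,0],[-2,0,-70,0,0,0],[-2,0,-77,0,0,0]]])

```text
t: 8.4
position: [637.0, 138.0, 152.4]
tcp_rot: [-1.259, -1.127, 1.128]
ft_force: [-5.1, -0.1, 1.1]
opening: 0.3
```

Run:
```python
from h import *
st()
p=arm.snapshot("scene");im=p["image"][170:390,230:500].copy();cv2.imwrite("pics/s5.png",cv2.resize(im,None,fx=2.7,fy=2.7,interpolation=cv2.INTER_CUBIC))
```

```text
t 8.4 jig xyz [ 36.6 127.2 152.4] yaw in jig deg 90.0 tilt [-0. -0. -1.] F jig [-5.1 -0.7  1.1] open 0.3 world [637.  138.  152.4]
```

View pics/s5.png

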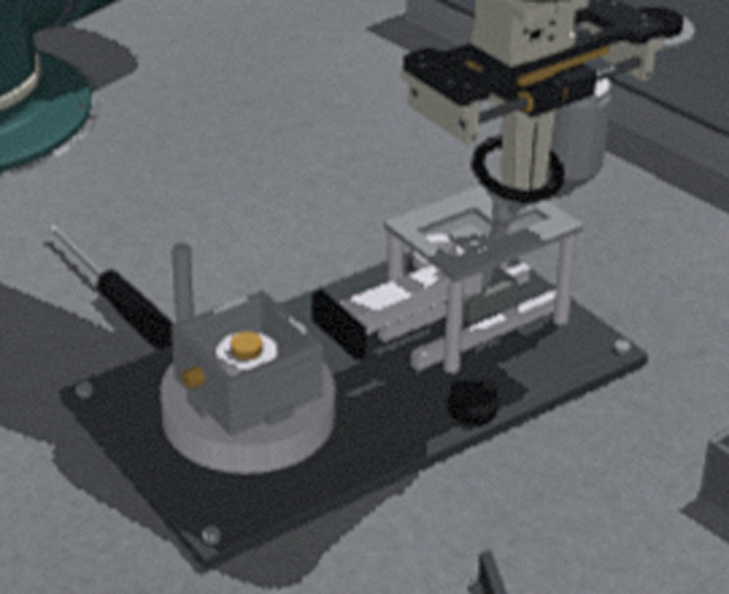

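Emit:
send_rows(plan=[[[0,0,-2,0,0,0],[0,0,-4,0,0,0],[0,0,-5,0,0,0],[0,0,-5,0,0,0]]])

```text
t: 8.95
position: [639.2, 137.9, 152.1]
tcp_rot: [-1.255, -1.124, 1.131]
ft_force: [-18.6, 0.4, 3.7]
opening: 0.6
```

Run:
```python
from h import *
st()
```

```text
t 8.95 jig xyz [ 38.8 127.4 152.1] yaw in jig deg 90.0 tilt [-0.005 -0.    -1.   ] F jig [-18.6  -1.6   3.7] open 0.6 world [639.2 137.9 152.1]
```

Emit:
send_rows(plan=[[[0,0,2.5,0,0,0],[8,0,2.5,0,0,0],[16,0,2.5,0,0,0],[24,0,2.5,0,0,0],[32,0,2.5,0,0,0],[37,0,2.5,0,0,0],[41,0,2.5,0,0,0],[43,0,2.5,0,0,0]]])

```text
t: 9.95
position: [643.3, 179.5, 152.5]
tcp_rot: [-1.261, -1.126, 1.13]
ft_force: [-7.3, -18.2, 3.5]
opening: 0.7
```

Run:
```python
from h import *
st()
```

```text
t 9.95 jig xyz [ 38.3 169.1 152.5] yaw in jig deg 90.0 tilt [-0.001 -0.003 -1.   ] F jig [ -5.2 -18.9   3.5] open 0.7 world [643.3 179.5 152.5]
```

Emit:
send_rows(plan=[[[-4,0,4,0,0,0],[-8,0,8,0,0,0],[-8,-10,8,0,0,0],[-8,-30,8,0,0,0],[-8,-50,8,0,0,0],[-8,-68,8,0,0,0],[-8,-68,8,0,0,0]]])

```text
t: 10.82
position: [635.3, 173.8, 222.9]
tcp_rot: [-1.261, -1.13, 1.126]
ft_force: [0.3, -0.2, -1.1]
opening: 0.5
```

Run:
```python
from h import *
st()
p=arm.snapshot("scene");im=p["image"][170:390,230:500].copy();cv2.imwrite("pics/s6.png",cv2.resize(im,None,fx=2.7,fy=2.7,interpolation=cv2.INTER_CUBIC))
p=arm.snapshot("wrist");cv2.imwrite("pics/w6.png",p["image"])
print(arm.spot_point(p,"post")[:1])
```

```text
t 10.82 jig xyz [ 31.  162.6 222.9] yaw in jig deg 90.0 tilt [ 0.003  0.001 -1.   ] F jig [ 0.3 -0.2 -1.1] open 0.5 world [635.3 173.8 222.9]
[]
```

View pics/s6.png

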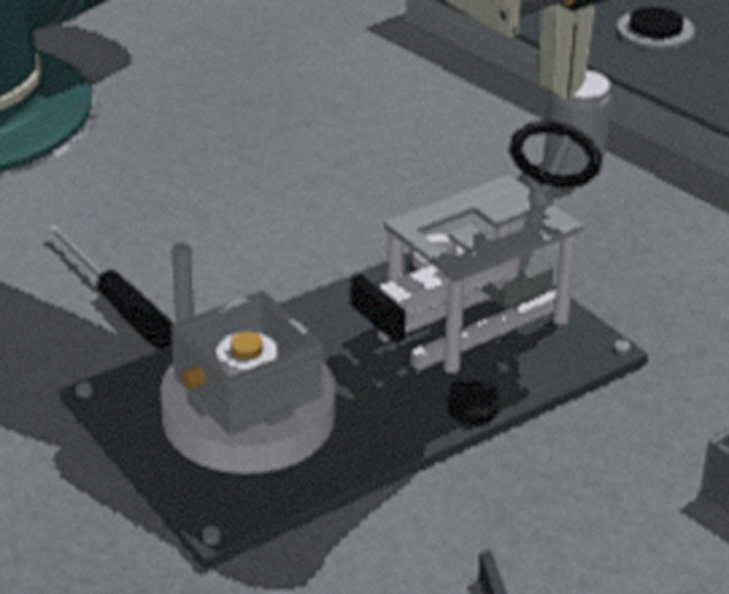

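View pics/w6.png

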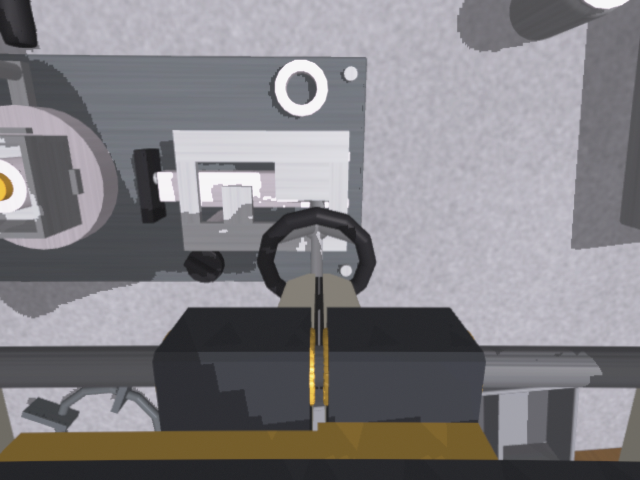

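Emit:
send_rows(plan=[[[-20,0,16,0,10,0],[-50,0,32,0,20,0],[-80,0,48,0,30,0],[-110,10,64,0,40,0],[-140,20,80,0,50,0],[-170,30,96,0,60,0],[-200,40,112,0,70,0],[-223,50,125,0,80,0]]])

```text
t: 11.98
position: [485.0, -35.3, 169.5]
tcp_rot: [-1.57, -0.045, 0.047]
ft_force: [0.4, 0.5, -0.8]
opening: 0.5
```

Emit:
send_rows(plan=[[[0,0,0,0,10,0],[0,0,0,0,10,0]]])

```text
t: 12.22
position: [485.7, -34.5, 170.0]
tcp_rot: [-1.569, 0.087, -0.085]
ft_force: [0.7, 0.8, -0.6]
opening: 0.9
```

Run:
```python
from h import *
st();print(np.round(arm.state()["joint_positions"],2))
p=arm.snapshot("wrist");im=p["image"].copy()
c=[J3(-92+7*np.cos(a),-100+7*np.sin(a),115) for a in np.linspace(0,6.28,30)]
for u in proj(p,c): cv2.circle(im,(int(u[0]),int(u[1])),1,(0,0,255),-1)
cv2.imwrite("pics/w7.png",im)
p=arm.snapshot("scene");im=p["image"][170:390,200:470].copy();cv2.imwrite("pics/s7.png",cv2.resize(im,None,fx=2.7,fy=2.7,interpolation=cv2.INTER_CUBIC))
```

```text
t 12.22 jig xyz [-94.8 -60.9 170. ] yaw in jig deg 0.1 tilt [-0.001  0.    -1.   ] F jig [ 0.6  0.8 -0.6] open 0.9 world [485.7 -34.5 170. ]
[-0.12 -0.29  1.9   0.    1.53 -0.01]
```

View pics/w7.png

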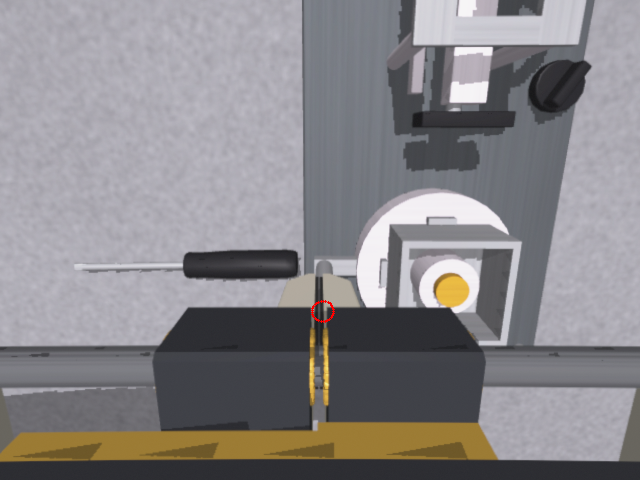

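View pics/s7.png

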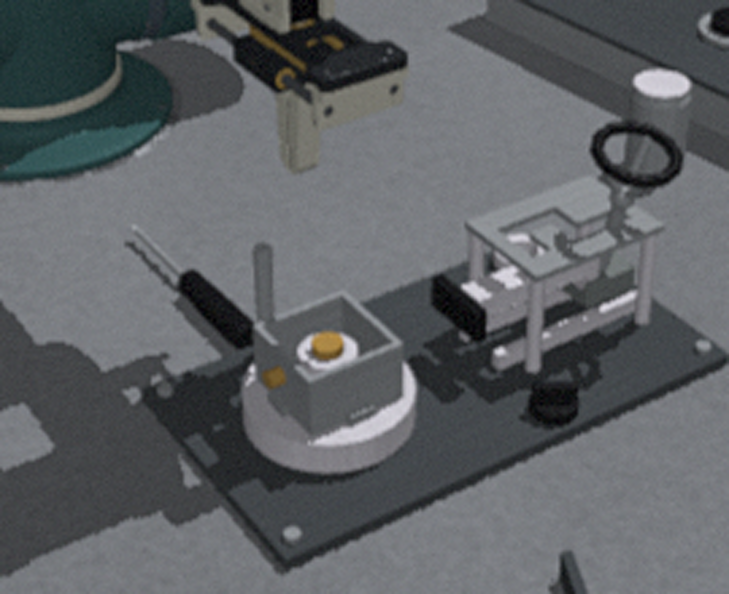

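Emit:
send_rows(plan=[[[1,20,0,0,0,0],[1,40,0,0,0,0],[1,60,0,0,0,0],[1,73,0,0,0,0],[1,73,-8,0,0,0],[1,73,-14,0,0,0],[1,73,-18,0,0,0],[1,73,-18,0,0,0]]])

```text
t: 13.32
position: [485.2, -52.8, 98.1]
tcp_rot: [-1.569, 0.086, -0.087]
ft_force: [-0.1, 0.4, -0.1]
opening: 0.2
```

Run:
```python
from h import *
st()
s=arm.state();j=Rj.T@(np.array(s["position"])[:2]-t0)
A=np.array([-1.5,-100])
def c(f,d=14.5): f=np.radians(f);return A+92*np.array([-np.cos(f),-np.sin(f)])-d*np.array([np.sin(f),-np.cos(f)])
for f in range(0,91,7): 
    dd=c(f)-j; print(f,np.round(dd,1))   # tool x=jig x, tool z=jig y
for f in range(45,100,6):
    dd=c(f)-c(45);a=np.radians(45);ex=np.array([np.cos(a),np.sin(a)]);ez=np.array([-np.sin(a),np.cos(a)])
    print("from45",f,np.round([dd@ex,dd@ez],1))
```

```text
t 13.32 jig xyz [-93.3 -79.1  98.1] yaw in jig deg -0.0 tilt [ 0.001 -0.    -1.   ] F jig [-0.1  0.3 -0.1] open 0.2 world [485.2 -52.8  98.1]
0 [-0.2 -6.4]
7 [ -1.3 -17.7]
14 [ -1.  -29.1]
21 [  0.7 -40.3]
28 [  3.7 -51.3]
35 [  8.1 -61.8]
42 [ 13.7 -71.7]
49 [ 20.5 -80.8]
56 [ 28.3 -89.1]
63 [ 37.1 -96.3]
70 [  46.7 -102.4]
77 [  56.9 -107.3]
84 [  67.7 -110.9]
from45 45 [0. 0.]
from45 51 [-1.  -9.7]
from45 57 [ -1.  -19.4]
from45 63 [  0.  -29.1]
from45 69 [  2.1 -38.7]
from45 75 [  5.1 -47.9]
from45 81 [  9.  -56.8]
from45 87 [ 13.9 -65.3]
from45 93 [ 19.7 -73.2]
from45 99 [ 26.2 -80.4]
```

Emit:
send_rows(plan=[[[0,0,-6,0,0,0],[-1,0,-14,0,-4,0],[-1.2,0,-23,0,-10,0],[-0.5,0,-32.5,0,-16,0],[1,0,-42,0,-22,0],[4.2,0,-52.8,0,-29,0],[9,0,-63.5,0,-36,0],[13.7,0,-71.7,0,-42,0]]])

```text
t: 14.32
position: [490.7, -125.6, 97.7]
tcp_rot: [-1.514, -0.491, 0.491]
ft_force: [-0.9, 2.2, 0.5]
opening: 0.6
```

Run:
```python
from h import *
st()
s=arm.state();j=Rj.T@(np.array(s["position"])[:2]-t0)
M=R.from_rotvec(s["tcp_rot"]).as_matrix();a=np.arctan2(M[1,0],M[0,0])-th
A=np.array([-1.5,-100])
def c(f,d=14.5): f=np.radians(f);return A+92*np.array([-np.cos(f),-np.sin(f)])-d*np.array([np.sin(f),-np.cos(f)])
for f in range(42,94,6):
    dd=c(f)-j;ex=np.array([np.cos(a),np.sin(a)]);ez=np.array([-np.sin(a),np.cos(a)])
    print("from45",f,round(f-np.degrees(a),1),np.round([dd@ex,dd@ez],1))
p=arm.snapshot("scene");im=p["image"][170:390,200:470].copy();cv2.imwrite("pics/s8.png",cv2.resize(im,None,fx=2.7,fy=2.7,interpolation=cv2.INTER_CUBIC))
```

```text
t 14.32 jig xyz [ -79.8 -150.9   97.7] yaw in jig deg 42.2 tilt [-0.  0. -1.] F jig [-1.2  2.   0.5] open 0.6 world [ 490.7 -125.6   97.7]
from45 42 -0.2 [ 0.2 -0. ]
from45 48 5.8 [-0.8 -9.7]
from45 54 11.8 [ -0.9 -19.5]
from45 60 17.8 [  0.1 -29.2]
from45 66 23.8 [  2.1 -38.7]
from45 72 29.8 [  5.1 -48. ]
from45 78 35.8 [  9.  -56.9]
from45 84 41.8 [ 13.9 -65.4]
from45 90 47.8 [ 19.6 -73.3]
```

View pics/s8.png

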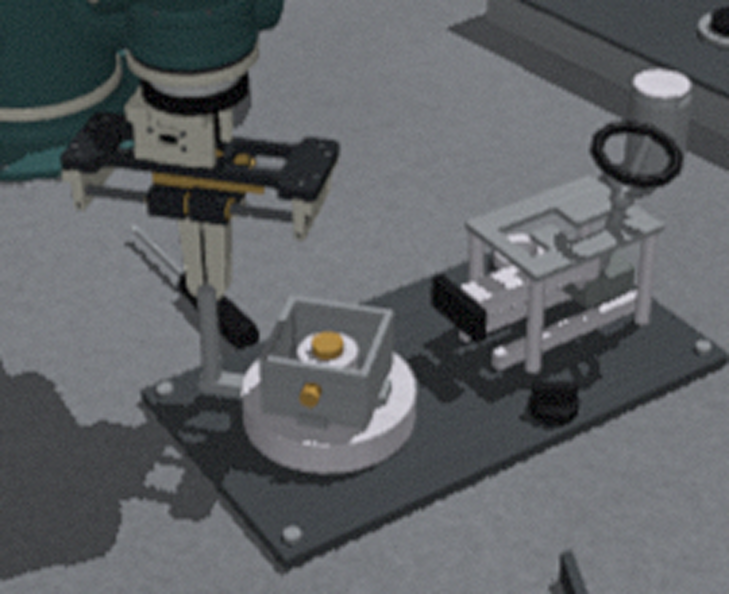

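Turning well with about 2.3 N. Continuing to near 84°.

Emit:
send_rows(plan=[[[-0.8,0,-9.7,0,-6,0],[-0.9,0,-19.5,0,-12,0],[0.1,0,-29.2,0,-18,0],[2.1,0,-38.7,0,-24,0],[5.1,0,-48,0,-30,0],[9,0,-56.9,0,-36,0],[13.9,0,-65.4,0,-42,0],[13.9,0,-65.4,0,-42,0]]])

```text
t: 15.38
position: [540.4, -170.2, 97.5]
tcp_rot: [-1.304, -1.048, 1.048]
ft_force: [-0.6, 0.4, 0.1]
opening: 0.6
```

Run:
```python
from h import *
st()
```

```text
t 15.38 jig xyz [ -25.5 -189.8   97.5] yaw in jig deg 83.9 tilt [-0.  0. -1.] F jig [-0.6  0.3  0.1] open 0.6 world [ 540.4 -170.2   97.5]
```

Emit:
send_rows(plan=[[[-0.5,0,-3,0,-2,0],[-0.8,0,-6,0,-4,0],[-0.9,0,-9,0,-6,0],[-0.9,0,-11,0,-6,0],[-0.9,0,-12.5,0,-6,0],[-0.9,0,-12.5,0,-6,0]]])

```text
t: 16.12
position: [551.3, -173.4, 97.5]
tcp_rot: [-1.257, -1.126, 1.128]
ft_force: [-11.3, 2.4, 3.4]
opening: 0.6
```

Run:
```python
from h import *
st()
p=arm.snapshot("scene");im=p["image"][170:390,200:470].copy();cv2.imwrite("pics/s9.png",cv2.resize(im,None,fx=2.7,fy=2.7,interpolation=cv2.INTER_CUBIC))
```

```text
t 16.12 jig xyz [ -14.2 -191.8   97.5] yaw in jig deg 90.0 tilt [-0.003  0.001 -1.   ] F jig [-11.5   1.1   3.4] open 0.6 world [ 551.3 -173.4   97.5]
```

View pics/s9.png

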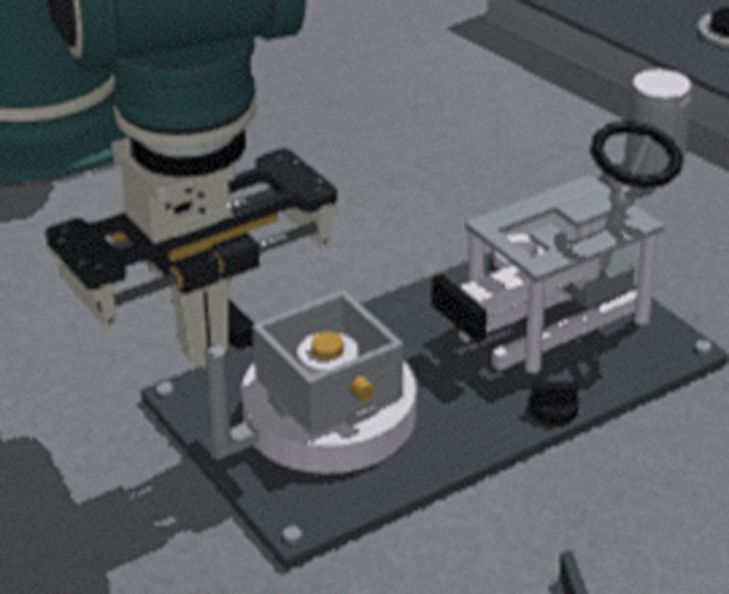

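Emit:
send_rows(plan=[[[0,0,8,0,0,0],[0,0,16,0,0,0],[0,-40,16,0,0,0],[0,-85,16,0,0,0],[20,-125,16,0,0,0],[60,-125,10,0,0,0],[110,-125,0,0,0,0],[160,-125,-10,0,0,0]]])

```text
t: 17.18
position: [579.8, -14.3, 223.0]
tcp_rot: [-1.26, -1.128, 1.127]
ft_force: [1.1, -0.3, -0.1]
opening: 0.5
```

Emit:
send_rows(plan=[[[50,0,-10,0,0,0],[100,0,-18,0,0,0],[145,0,-26,0,0,0],[180,0,-33,0,0,0],[193,0,-35,0,0,0],[193,0,-35,0,0,0]]])

```text
t: 17.92
position: [635.5, 172.3, 222.5]
tcp_rot: [-1.259, -1.128, 1.129]
ft_force: [-0.3, 0.8, 0.3]
opening: 0.4
```

Run:
```python
from h import *
st()
p=arm.snapshot("wrist");im=p["image"].copy()
le=.24
for r in (36,26):
    pts=[]
    for a in np.linspace(0,6.28,90):
      x,y=r*np.cos(a),r*np.sin(a)
      pts.append(J3(130*np.sin(le)+x*np.cos(le),160+y,45+130*np.cos(le)-x*np.sin(le)))
    for u in proj(p,pts): cv2.circle(im,(int(u[0]),int(u[1])),0,(0,255,0),-1)
cv2.imwrite("pics/w10.png",im)
p=arm.snapshot("top");cv2.imwrite("pics/t10.png",cv2.resize(p["image"][130:290,200:400],None,fx=4,fy=3.75,interpolation=cv2.INTER_CUBIC))
```

```text
t 17.93 jig xyz [ 31.4 161.1 222.5] yaw in jig deg 90.1 tilt [-0. -0. -1.] F jig [-0.4  0.8  0.3] open 0.4 world [635.5 172.3 222.5]
```

View pics/w10.png

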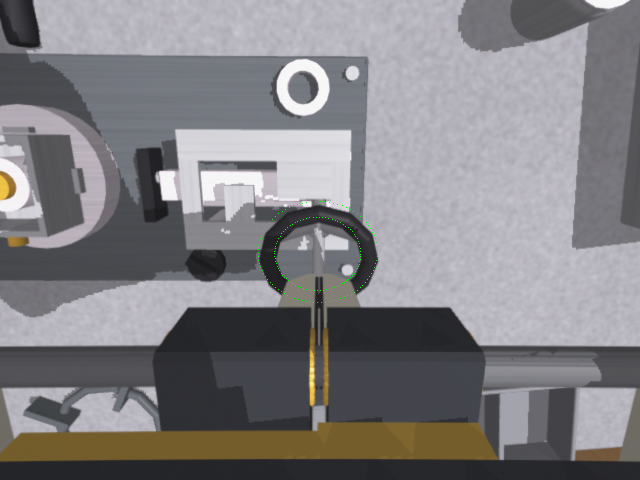

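View pics/t10.png

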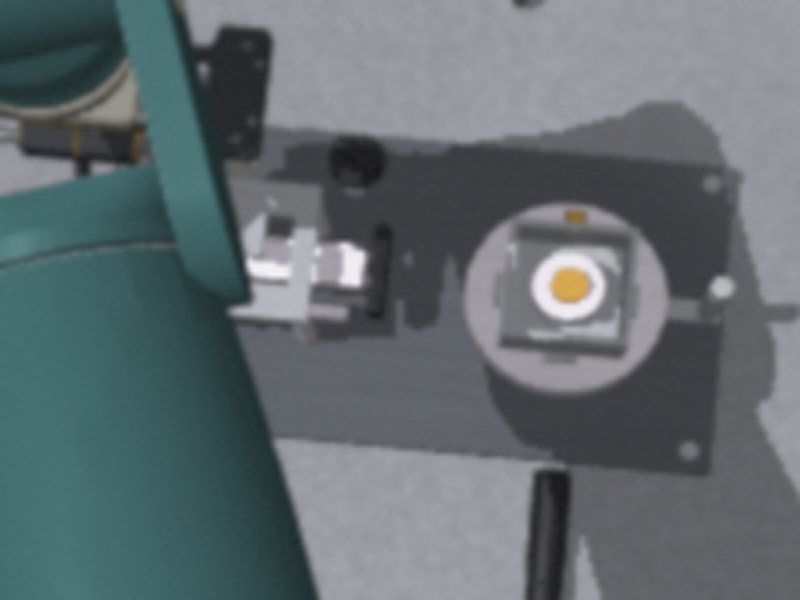

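Emit:
send_rows(plan=[[[-1,15,1.5,0,0,0],[-1,35,1.5,0,0,0],[-1,50,1.5,0,0,0],[-1,60,1.5,0,0,0],[-1,70,1.5,0,0,0],[-1,70,1.5,0,0,0]]])

```text
t: 18.77
position: [634.0, 171.5, 152.0]
tcp_rot: [-1.259, -1.127, 1.128]
ft_force: [0.1, -0.7, 0.3]
opening: 0.5
```

Emit:
send_rows(plan=[[[-6,0,0,0,0,0],[-12,0,0,0,0,0],[-18,0,0,0,0,0],[-25,0,0,0,0,0],[-32,0,0,0,0,0],[-38,0,0,0,0,0],[-42,0,0,0,0,0],[-44,0,0,0,0,0]]])

```text
t: 19.77
position: [629.3, 127.5, 152.8]
tcp_rot: [-1.259, -1.128, 1.128]
ft_force: [2.0, 3.4, 3.1]
opening: 0.4
```

Run:
```python
from h import *
st()
```

```text
t 19.77 jig xyz [ 30.2 115.9 152.8] yaw in jig deg 90.0 tilt [ 0.  0. -1.] F jig [1.6 3.6 3.1] open 0.4 world [629.3 127.5 152.8]
```

Emit:
send_rows(plan=[[[-2,0,0,0,0,0],[-4,0,0,0,0,0],[-5,0,0,0,0,0],[-5,0,0,0,0,0]]])

```text
t: 20.27
position: [628.7, 122.7, 152.6]
tcp_rot: [-1.259, -1.128, 1.128]
ft_force: [1.2, 2.2, 3.8]
opening: 0.4
```

Run:
```python
from h import *
st()
```

```text
t 20.27 jig xyz [ 30.  111.  152.6] yaw in jig deg 90.0 tilt [-0. -0. -1.] F jig [0.9 2.3 3.8] open 0.4 world [628.7 122.7 152.6]
```

Emit:
send_rows(plan=[[[-1.5,0,0,0,0,0],[-3,0,0,0,0,0],[-4,0,0,0,0,0],[-4,0,0,0,0,0]]])

```text
t: 20.78
position: [628.3, 120.2, 152.7]
tcp_rot: [-1.257, -1.13, 1.126]
ft_force: [4.0, 13.6, 2.9]
opening: 0.5
```

Run:
```python
from h import *
st()
p=arm.snapshot("scene");im=p["image"][170:390,230:500].copy();cv2.imwrite("pics/s11.png",cv2.resize(im,None,fx=2.7,fy=2.7,interpolation=cv2.INTER_CUBIC))
```

```text
t 20.77 jig xyz [ 29.9 108.5 152.7] yaw in jig deg 90.1 tilt [ 0.     0.003 -1.   ] F jig [ 2.4 14.   2.9] open 0.5 world [628.3 120.2 152.7]
```

View pics/s11.png

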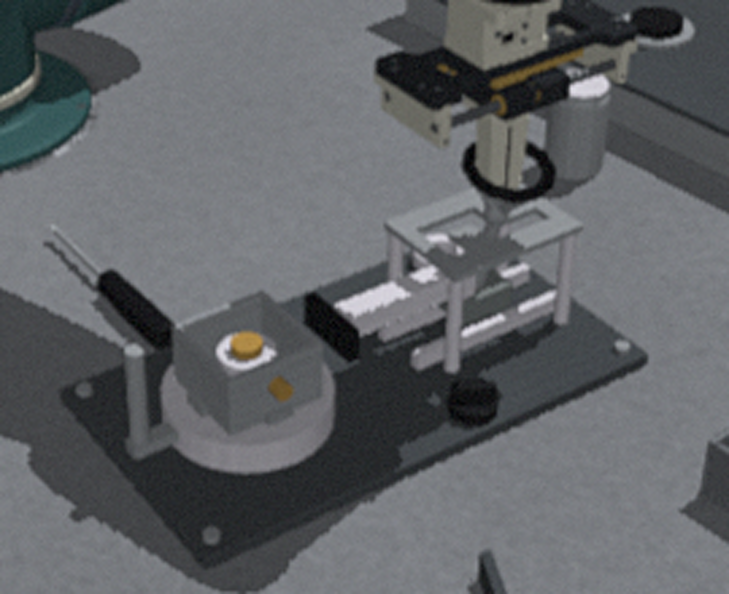

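Emit:
send_rows(plan=[[[1.5,0,5,0,0,0],[1.5,0,14,0,0,0],[1.5,0,24,0,0,0],[1.5,0,34,0,0,0],[1.5,0,44,0,0,0],[1.5,0,54,0,0,0],[1.5,0,62,0,0,0],[1.5,0,69,0,0,0]]])

```text
t: 21.82
position: [560.1, 127.7, 152.7]
tcp_rot: [-1.261, -1.129, 1.127]
ft_force: [22.9, 1.1, -2.6]
opening: 0.8
```

Emit:
send_rows(plan=[[[0,0,1,0,0,0],[0,0,3,0,0,0],[0,0,4,0,0,0],[0,0,4,0,0,0]]])

```text
t: 22.32
position: [557.6, 127.9, 153.0]
tcp_rot: [-1.263, -1.131, 1.126]
ft_force: [20.6, 0.9, -1.5]
opening: 0.3
```

Run:
```python
from h import *
st()
```

```text
t 22.32 jig xyz [-41.2 108.4 153. ] yaw in jig deg 90.0 tilt [ 0.005 -0.    -1.   ] F jig [20.4  3.2 -1.5] open 0.3 world [557.6 127.9 153. ]
```

Emit:
send_rows(plan=[[[0,0,-2.5,0,0,0],[-7,0,-2.5,0,0,0],[-14,0,-2.5,0,0,0],[-21,0,-2.5,0,0,0],[-28,0,-2.5,0,0,0],[-34,0,-2.5,0,0,0],[-38,0,-2.5,0,0,0],[-38,0,-2.5,0,0,0]]])

```text
t: 23.32
position: [554.9, 95.6, 153.1]
tcp_rot: [-1.252, -1.137, 1.12]
ft_force: [13.2, 49.2, -0.6]
opening: 0.8
```

Run:
```python
from h import *
st()
```

```text
t 23.32 jig xyz [-40.3  76.  153.1] yaw in jig deg 90.2 tilt [ 0.003  0.011 -1.   ] F jig [ 7.7 50.4 -0.6] open 0.8 world [554.9  95.6 153.1]
```

Emit:
send_rows(plan=[[[4,0,0,0,0,0],[4,0,0,0,0,0]]])

```text
t: 23.58
position: [555.2, 97.0, 153.0]
tcp_rot: [-1.256, -1.133, 1.124]
ft_force: [10.8, 25.6, 2.3]
opening: 0.7
```

Run:
```python
from h import *
st()
p=arm.snapshot("scene");im=p["image"][190:340,290:480].copy();cv2.imwrite("pics/s12.png",cv2.resize(im,None,fx=4,fy=4,interpolation=cv2.INTER_CUBIC))
p=arm.snapshot("wrist");im=p["image"].copy()
for cr,le,c in ((80,-.24,(0,255,0)),):
  for r in (36,26):
    pts=[]
    for a in np.linspace(0,6.28,90):
      x,y=r*np.cos(a),r*np.sin(a)
      pts.append(J3(130*np.sin(le)+x*np.cos(le)-1.5,cr+y,45+130*np.cos(le)-x*np.sin(le)))
    for u in proj(p,pts): cv2.circle(im,(int(u[0]),int(u[1])),0,c,-1)
cv2.imwrite("pics/w12.png",im)
```

```text
t 23.57 jig xyz [-40.2  77.4 153. ] yaw in jig deg 90.1 tilt [ 0.002  0.005 -1.   ] F jig [ 8.  26.6  2.3] open 0.7 world [555.2  97.  153. ]
```

View pics/s12.png

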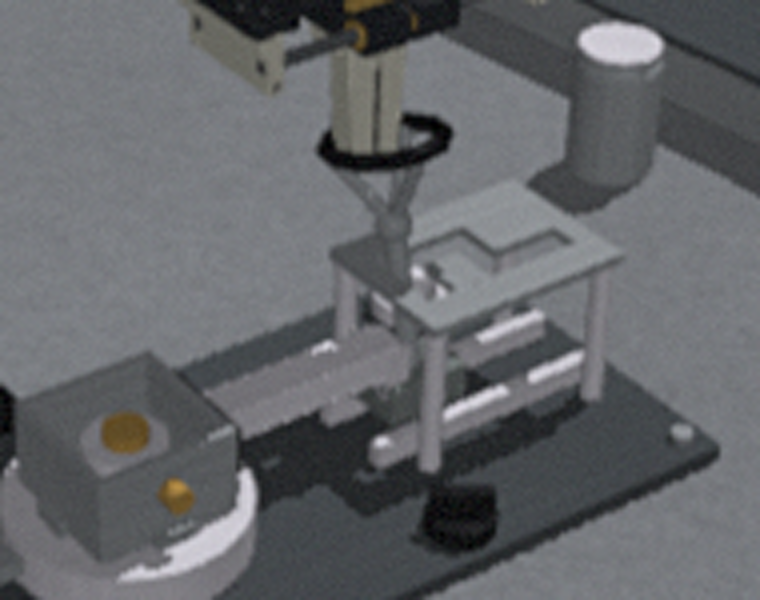

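View pics/w12.png

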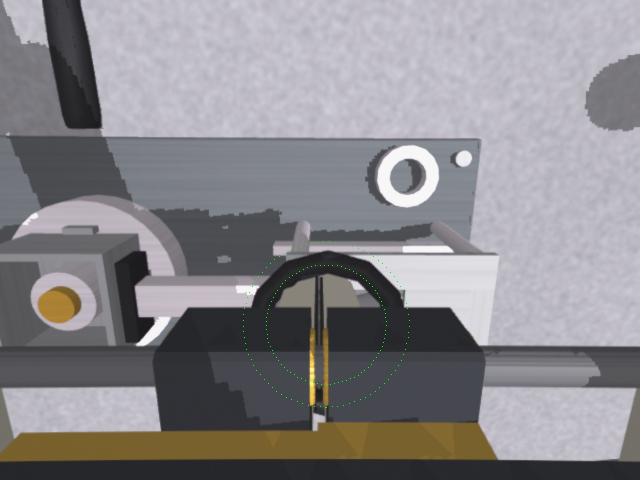

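Emit:
send_rows(plan=[[[1.5,0,-5,0,0,0],[1.5,0,-13,0,0,0],[1.5,0,-21,0,0,0],[1.5,0,-29,0,0,0],[1.5,0,-37,0,0,0],[1.5,0,-45,0,0,0],[1.5,0,-53,0,0,0],[1.5,0,-60,0,0,0]]])

```text
t: 24.68
position: [615.2, 90.8, 154.2]
tcp_rot: [-1.258, -1.132, 1.125]
ft_force: [1.9, 16.9, 11.4]
opening: 0.3
```

Run:
```python
from h import *
st()
```

```text
t 24.68 jig xyz [ 20.1  77.9 154.2] yaw in jig deg 90.1 tilt [ 0.002  0.003 -1.   ] F jig [ 0.1 17.1 11.4] open 0.3 world [615.2  90.8 154.2]
```

Emit:
send_rows(plan=[[[1,0,0,0,0,0],[1,0,0,0,0,0]]])

```text
t: 24.92
position: [615.3, 91.1, 154.1]
tcp_rot: [-1.259, -1.131, 1.126]
ft_force: [3.7, 11.5, 13.1]
opening: 0.6
```

Run:
```python
from h import *
st()
p=arm.snapshot("scene");im=p["image"][190:340,290:480].copy();cv2.imwrite("pics/s13.png",cv2.resize(im,None,fx=4,fy=4,interpolation=cv2.INTER_CUBIC))
```

```text
t 24.93 jig xyz [ 20.2  78.2 154.1] yaw in jig deg 90.1 tilt [ 0.003  0.002 -1.   ] F jig [ 2.4 11.8 13.1] open 0.6 world [615.3  91.1 154.1]
```

View pics/s13.png

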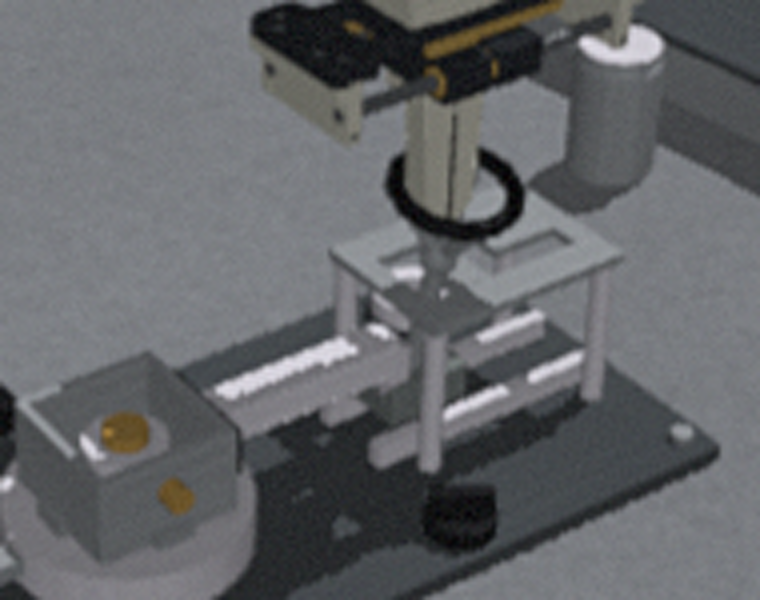

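Emit:
send_rows(plan=[[[0.5,-2,0,0,0,0],[0.5,-3,-5,0,0,0],[0.5,-3,-10,0,0,0],[0.5,-3,-14,0,0,0],[0.5,-3,-17,0,0,0],[0.5,-3,-17,0,0,0]]])

```text
t: 25.72
position: [631.5, 88.5, 155.4]
tcp_rot: [-1.259, -1.127, 1.128]
ft_force: [0.9, 0.1, -0.8]
opening: 0.3
```

Run:
```python
from h import *
st()
```

```text
t 25.73 jig xyz [ 36.6  77.4 155.4] yaw in jig deg 90.0 tilt [-0. -0. -1.] F jig [ 0.9  0.2 -0.8] open 0.3 world [631.5  88.5 155.4]
```

Emit:
send_rows(plan=[[[0,0,-2,0,0,0],[0,0,-4,0,0,0],[0,0,-6,0,0,0],[0,0,-6,0,0,0]]])

```text
t: 26.22
position: [636.3, 88.2, 155.3]
tcp_rot: [-1.257, -1.126, 1.13]
ft_force: [-11.7, 0.6, 2.2]
opening: 0.5
```

Run:
```python
from h import *
st()
p=arm.snapshot("scene");im=p["image"][190:340,290:480].copy();cv2.imwrite("pics/s14.png",cv2.resize(im,None,fx=4,fy=4,interpolation=cv2.INTER_CUBIC))
```

```text
t 26.23 jig xyz [ 41.4  77.7 155.3] yaw in jig deg 90.0 tilt [-0.004  0.    -1.   ] F jig [-11.7  -0.7   2.2] open 0.5 world [636.3  88.2 155.3]
```

View pics/s14.png

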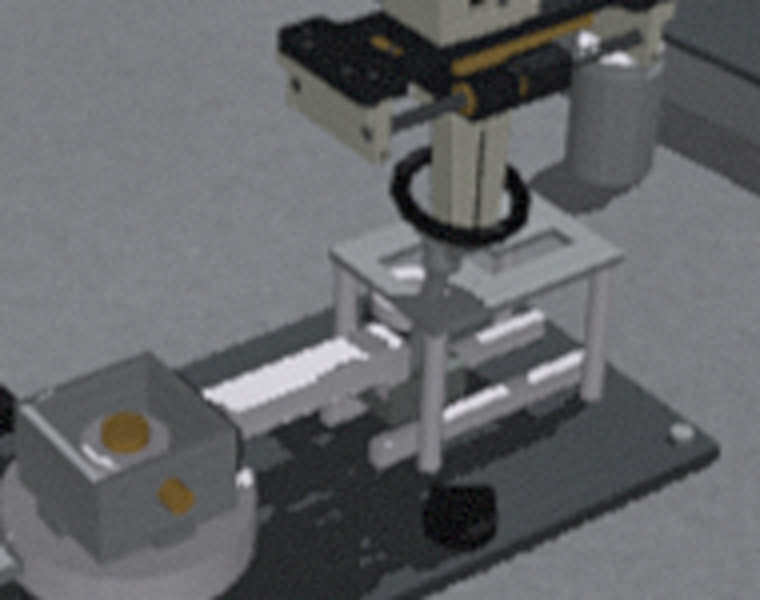

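Emit:
send_rows(plan=[[[0,0,-1.5,0,0,0],[0,0,-2,0,0,0],[-2,0,1,0,0,0],[-4,0,3,0,0,0],[-5,0,3,0,0,0],[-5,0,3,0,0,0]]])

```text
t: 27.02
position: [633.7, 84.6, 155.8]
tcp_rot: [-1.257, -1.129, 1.127]
ft_force: [-3.6, 7.9, 1.6]
opening: 0.8
```

Run:
```python
from h import *
st()
```

```text
t 27.02 jig xyz [ 39.2  73.7 155.8] yaw in jig deg 90.1 tilt [-0.001  0.002 -1.   ] F jig [-4.4  7.5  1.6] open 0.8 world [633.7  84.6 155.8]
```

Emit:
send_rows(plan=[[[-1.5,0,0,0,0,0],[-2,0,0,0,0,0],[-2,0,0,0,0,0]]])

```text
t: 27.4
position: [633.5, 83.9, 155.8]
tcp_rot: [-1.255, -1.131, 1.126]
ft_force: [-2.1, 17.9, 1.2]
opening: 0.5
```

Run:
```python
from h import *
st()
```

```text
t 27.4 jig xyz [ 39.1  73.1 155.8] yaw in jig deg 90.1 tilt [-0.     0.004 -1.   ] F jig [-4.1 17.5  1.2] open 0.5 world [633.5  83.9 155.8]
```

Fully forward at the stop. Recentre and lift out.

Emit:
send_rows(plan=[[[4,0,4,0,0,0],[7.5,0,8,0,0,0],[7.5,-8,8,0,0,0],[7.5,-25,8,0,0,0],[7.5,-45,8,0,0,0],[7.5,-70,8,0,0,0],[7.5,-90,8,0,0,0],[7.5,-90,8,0,0,0]]])

```text
t: 28.4
position: [627.2, 89.8, 247.9]
tcp_rot: [-1.261, -1.13, 1.126]
ft_force: [0.3, -0.5, -0.2]
opening: 0.4
```

Run:
```python
from h import *
st()
p=arm.snapshot("scene");im=p["image"][170:390,200:470].copy();cv2.imwrite("pics/s15.png",cv2.resize(im,None,fx=2.7,fy=2.7,interpolation=cv2.INTER_CUBIC))
p=arm.snapshot("wrist");im=p["image"].copy()
le=.24
for r in (36,26):
    pts=[]
    for a in np.linspace(0,6.28,90):
      x,y=r*np.cos(a),r*np.sin(a)
      pts.append(J3(130*np.sin(le)+x*np.cos(le)-1,80+y,45+130*np.cos(le)-x*np.sin(le)))
    for u in proj(p,pts): cv2.circle(im,(int(u[0]),int(u[1])),0,(0,255,0),-1)
cv2.imwrite("pics/w15.png",im)
```

```text
t 28.4 jig xyz [ 32.2  78.2 247.9] yaw in jig deg 90.0 tilt [ 0.003  0.    -1.   ] F jig [ 0.3 -0.5 -0.2] open 0.4 world [627.2  89.8 247.9]
```

View pics/s15.png

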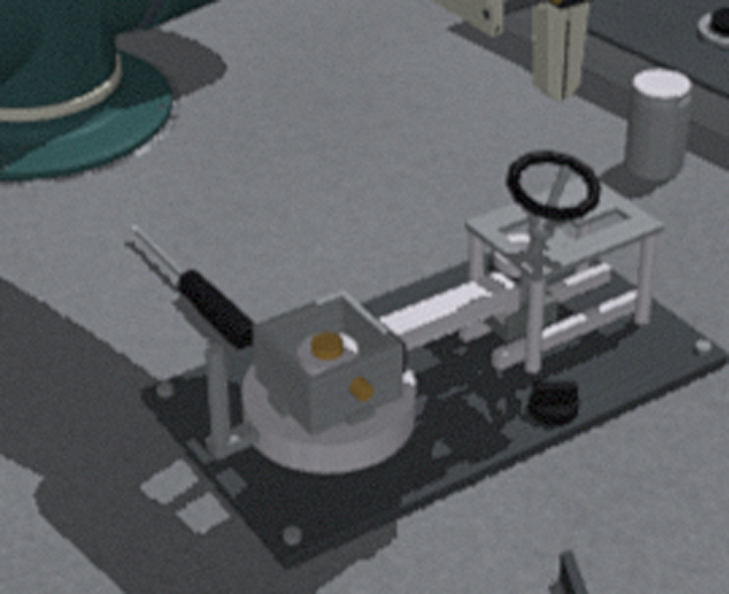

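View pics/w15.png

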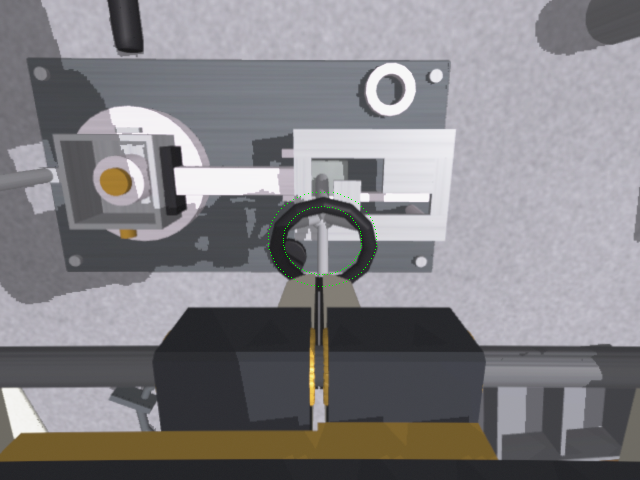

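Run:
```python
from h import *
print(arm.sign_off())
```

```text
the job is handed in; nothing more can be done
None
```

The housing's next side is now being gauged, and I handed the job in at about 28.5 s on the clock.

1. **Back:** I guided the lever back through the zigzag gate with shut fingers in the ring. The bar reached its fully-back stop at about 19 N.
2. **Turn:** With the bar fully back, I pushed the post a quarter turn counter-clockwise to its stop, where the push force rose to about 11 N.
3. **Forward:** I guided the lever forward through the gate and into the closed pocket. I pushed it home both ways: sideways until it met the wall at about 12 N, and forward against its stop at about 17 N.
4. **Release:** I lifted out of the ring. The robot was touching nothing, with a measured force near zero.

**Last checks:** In the last pictures:
- The ring is where the closed pocket puts it: carriage 0.08, lean about +0.24, agreeing within about 2 mm.
- The pad is on the housing's new face.
- The housing sits square in its nest.
- The post is still at its stop position.
- The other things in view are where they were. I did not check the cap and the spacer again; the arm never went near them.

**Two things that did not go smoothly:**
- On the forward stroke along the second lane the lever reached its stop sooner than I expected. The wrist force briefly read about 50 N, all through the fingertips on the ring, and I eased off straight away. The limits are 120 N at the wrist and 40 N for the arm or gripper body.
- During the last crossing the fingertips pressed down with about 13 N, probably on the ring's stays, so I raised them 3 mm.

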